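# Flip the marker of the bay that holds the tube rack

### The job

One bay of the white two-bay tray holds the rack of tubes, the other a beaker. With the fingertips, flip the marker paddle in front of the tube rack over its hinge, away from the robot, until it lies all the way down on the other side and shows its other face. Only push it, gently, and leave the other bay's paddle, the rack, the beaker and the things lying about where they are.

Things in the scene. Friction and masses are not known exactly. Their poses are not given: they have to be found in the camera images.
- tray: white tray fixed to the bench, 6 mm thick. Origin on the bench, below the two markers' common hinge line; x points from the robot side to the bays, y left, z up; the plate spans x -90 to 200, y -160 to 160 mm. Two bays with rims 17 mm above the bench lie side by side, centred at x = 148, y = +80 and -80 mm, 91 mm deep; before each, at the same y, stands its marker on a steel bracket
- marker_left (a joint): hinge of the left marker, rad: 0 = paddle level, pointing to the robot side (tray -x), tab up; pi/2 = paddle straight up, tab level towards the bay; pi = fully over: paddle level towards the bay, tab down. Starts at 0 to 0.3. Slightly stiff: it stays at any angle where it is left; about 2 N at the tab or 1 N at the free edge turns it
- marker_right (a joint): hinge of the right marker, rad: 0 = paddle level, pointing to the robot side (tray -x), tab up; pi/2 = paddle straight up, tab level towards the bay; pi = fully over: paddle level towards the bay, tab down. Starts at 0 to 0.3. Slightly stiff: it stays at any angle where it is left; about 2 N at the tab or 1 N at the free edge turns it
- left_hinge (a point): middle of the left marker's hinge axis (fixed, 60 mm above the bench; along the tray's y). The grey paddle plate is 56 mm wide along the axis, 5 mm thick, reaches 65 mm from the axis; the face up at first has a raised white bar, the other a white ring. Bracket: 4 mm cheeks 35 mm either side, top 68 mm above the bench; rest bars at tray x = -48 and +48 mm, tops 57 mm above it
- right_hinge (a point): the same for the right marker
- left_tab (a point): middle of the top of the left marker's thumb tab, which stands on the hinge at right angles to the paddle, 38 mm tall from the axis, 30 mm wide along it, 5 mm thick; moves with the marker
- right_tab (a point): the same for the right marker
- left_edge (a point): middle of the free edge of the left paddle, 65 mm from the hinge axis; moves with the marker
- right_edge (a point): the same for the right paddle
- rack_center (a point): centre (61 mm above its foot) of the small yellow wire rack with two blue-capped tubes, 52 x 86 x 122 mm, loose in one of the two bays
- beaker_center (a point): centre (44 mm above its foot) of the clear beaker, 68 mm across, 88 mm tall, loose in the other bay
- tape: roll of tan tape lying flat, 104 mm across, 25 mm high, loose on the bench to the left of the tray; origin at the centre of its underside
- pen: pen with green cap, 135 mm long, 16 mm thick, loose on the bench to the right of the tray; origin at the middle of its underside
Things that resemble listed ones, but are neither listed nor needed, are in the scene too. What is shaped like the part that bears rack_center but pink is not meant.

How it is judged (in metres and radians):
At the end, for the whole second after the job is handed in: The marker in front of the bay with the tube rack lies on its far rest bar (joint above 2.97 rad, within 10 degrees of fully over) and is at rest; the free edge of the other marker is within 25 mm of where it was; rack and beaker within 20 mm, tape and pen within 30 mm of where they were (((y of rack_center in the frame of tray above 0 m and value of joint marker_left above 2.97 rad and distance of right_edge from where it was at the start of the episode below 0.025 m and velocity of joint marker_left between -0.1 and 0.1 rad/s) or (y of rack_center in the frame of tray below 0 m and value of joint marker_right above 2.97 rad and distance of left_edge from where it was at the start of the episode below 0.025 m and velocity of joint marker_right between -0.1 and 0.1 rad/s)) and distance of each of rack_center, beaker_center from where it was at the start of the episode below 0.02 m and distance of each of tape, pen from where it was at the start of the episode below 0.03 m); the robot touches nothing.
It fails at once if the marker of the bay without the tube rack is turned ((y of rack_center in the frame of tray above 0 m and distance of right_edge from where it was at the start of the episode above 0.025 m) or (y of rack_center in the frame of tray below 0 m and distance of left_edge from where it was at the start of the episode above 0.025 m)).
It fails at once if the rack, the beaker, the tape or the pen is pushed away or lifted (not (distance of each of rack_center, beaker_center from where it was at the start of the episode below 0.02 m and distance of each of tape, pen from where it was at the start of the episode below 0.03 m)).
It fails at once if the tray or a marker is pressed with more than 40 N (contact force between any of the arm, the fingers and tray above 40 N).
It also fails if it takes over 38 s, if anything falls off the work surface, if the arm or the gripper's body presses on something with over 40 N, if the wrist force passes 120 N, or if a joint passes its speed limit or range.

### The arm

A 6-joint arm with a two-finger parallel gripper is mounted at the origin on a cart in front of the work surface, level with it; the furniture and walls round the work are solid. World frame = base frame: x ahead of the robot, y to its left, z up, the work surface at z = 0. Lengths are in mm, angles in rad, forces in N, time in s.
With the tool pointing down it reaches from about 300 to 775 mm from the base axis. Payload 14.6 kg.
Tool frame: the origin (TCP) lies between the finger pads; the fingertips stand 25 mm ahead of it and the grasp point (between the pads) lies 6 mm ahead of it (robot.nose_length is the distance from the TCP to the fingertips, in mm); z points along the fingers, y is the direction in which the jaws open and shut (so a half turn about z gives the same grasp; the last joint's range is limited). The gripper opens to 85 mm and grips with 20 to 120 N. Pads are 22 mm wide; open, the fingers measure 114 mm over their backs; the gripper's body (76 mm by 85 mm) begins 54 mm behind the grasp point. The pads swing forward as they close: fully open they stand 13 mm farther back than shut.
Start: joints at [1.13, 0.3, 1.521, -0, 1.321, -0.067], TCP at [200.832, 512.012, 231.781] pointing down, gripper open.
Joint ranges: [-3.03, 3.03], [-0.79, 2.21], [0.23, 2.52], [-1.04, 4.18], [0, 3.07], [-2.55, 2.55]. Speed limits (rad/s): [2.22, 2.22, 2.57, 3.14, 3.14, 3.14].

### API

Orientations are given as a unit quaternion [w, x, y, z].
In Python, from cell import monitor, optics, workorder, robot gives the robot as it stands. The module is installed in compiled form; this text tells all that it offers.
- The arm moves only by the tool drive_tool, never from a script. Its argument "commands" is a list of rows, each a list of 3 entries, a list of its own where there are three numbers: the closure, from -1 (fully open) to 1 (shut), then the shift along the tool's x, y, z in cm, then the turn about the tool's z in degrees. A call has 1 to 10 rows; each row is the pose to reach, as a shift and turn from the pose commanded when the call began, along the tool's axes at that moment; what a row does not reach only later rows make up. A row lasts 1/10 s, in which the tool goes at most 50 mm and 8.59 degrees, less where a joint would pass 70% of its speed; a pose out of reach is approached as far as the arm can. A call with a gripper value outside its range is refused whole. The fingers move at their own pace and stop on an object; "grip_force" is the grip in N (left out, the last holds). Time passes only in rows, so rows that repeat a pose let the fingers close. It gives the time, the measured TCP pose, the force and the opening at its end, in the units of the state.
- monitor.observe(): the state, without advancing time (a new reading comes with each control period).
- optics.get_image(name): name is "scene" or "side" or "wrist"; returns (picture, depth): 480x640x3 uint8, red, green, blue; 480x640 float32, mm along the optical axis (not along the pixel's ray), 0 where there is no reading.
- optics.get_calibration(name): a dict with "fovy" (degrees; the focal length in pixels is half the picture's height over the tangent of half this angle, whatever the lens; pixels are square), "cx", "cy" (the principal point, pixels), "view" (4x4, takes a point from world to camera coordinates); the wrist camera has in their place "T_tool_cam" (4x4, takes a point from camera to tool coordinates, whose origin is the TCP and whose axes are the flange's). Camera axes: x right, y up, looking along -z (the intrinsics and any distortion apply to the point x, -y, -z); pixel columns grow to the right and rows downward; lengths in mm; the calibration is good to about 2 mm. A picture is of the moment at which its call begins: read the wrist's pose just before it. get_calibration takes no time and is no camera call.
- workorder.finish_job(): hands the job in, once; it reports no verdict.
The state is a dict: "t": time; "q": joint angles; "joint_velocities": joint speeds; "joint_efforts": joint torques, N m; "tcp_pos": TCP position; "orientation": TCP orientation; "ft_force": force on the tool from outside, world axes, zero at the start; "wrist_torque": the same for the moment, N m; "opening": finger opening in mm.
Only numpy, scipy, OpenCV 4.12 (cv2) and the standard library are available. Lean on these libraries where they do the work, as an engineer would, in place of code of your own. Each camera call takes 0.05 s, during which the arm holds its last target.

## Working session

There is one attempt and no reset: what is moved stays moved. The work goes in short steps, Python scripts to look and compute and a tool call to move; the robot and the scene stay as the last step left them, time stands still between calls to the robot, and variables do not carry over. Pictures are saved under pics/ and viewed, and the job is handed in when it is done.

Besides the shell and the picture viewer there is one more tool, called as name(argument=value, ...), one argument or row to a line, values as JSON. drive_tool: Moves the arm, as the interface text tells. Its arguments: {"type":"object","properties":{"commands":{"type":"array","items":{"type":"array"}},"grip_force":{"type":"number"}},"required":["commands"]}

```bash
mkdir -p pics; python3 - <<'E'
from cell import monitor, optics, workorder, robot
import cv2,numpy as np
s=monitor.observe()
print(s)
for n in ("scene","side","wrist"):
    im,d=optics.get_image(n); cv2.imwrite(f"pics/{n}0.png",im[:,:,::-1]); np.savez(f"{n}0.npz",im=im,d=d)
    c=optics.get_calibration(n); print(n,{k:(np.round(v,4).tolist() if hasattr(v,'shape') else v) for k,v in c.items()}, (d>0).mean())
E
```

```text
{'t': 0.0, 'q': array([ 1.13038631e+00,  3.00488107e-01,  1.52161540e+00, -4.66926001e-05,
        1.32071516e+00, -6.66056731e-02]), 'joint_velocities': array([-1.26464425e-03,  1.03536629e-03, -5.29646177e-04, -1.25916165e-03,
       -4.12887305e-04,  1.91251211e-05]), 'joint_efforts': array([ 1.30152119e-03, -5.43483531e+01, -3.61809361e+01,  7.50178629e-06,
        3.67651577e-03, -1.64126624e-05]), 'tcp_pos': array([200.74675547, 511.78633772, 231.19747388]), 'orientation': array([-1.31849431e-04,  1.85810188e-01,  9.82585466e-01, -5.99087364e-04]), 'ft_force': array([-0.26269101, -0.21769473, -0.43014628]), 'wrist_torque': array([ 0.02688692, -0.03718448,  0.03827085]), 'opening': 85.05610192561561}
scene {'fovy': 43.08022331260568, 'cx': 317.2350448606226, 'cy': 237.27270445851272, 'view': [[0.7546, -0.6562, 0.0054, -378.3425], [0.3099, 0.3635, 0.8785, -250.7715], [-0.5784, -0.6612, 0.4777, -1098.9862], [0.0, 0.0, 0.0, 1.0]]} 0.995869140625
side {'fovy': 43.41949384085022, 'cx': 321.8097737382571, 'cy': 239.26123804990414, 'view': [[0.8948, -0.4465, -0.008, -468.4106], [0.2959, 0.5795, 0.7594, -223.8387], [-0.3344, -0.6818, 0.6506, -1586.3455], [0.0, 0.0, 0.0, 1.0]]} 0.995751953125
wrist {'fovy': 65.73166369815733, 'cx': 314.8329909355066, 'cy': 234.40421289590267, 'T_tool_cam': [[0.0006, 0.9634, 0.2681, 68.6422], [1.0, -0.0004, -0.0008, -1.2273], [-0.0007, 0.2681, -0.9634, -141.2718], [0.0, 0.0, 0.0, 1.0]]} 0.9958919270833333
```

View pics/scene0.png

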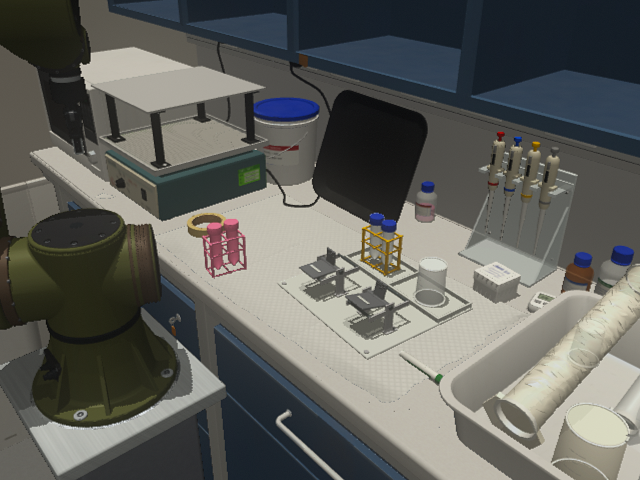

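View pics/side0.png

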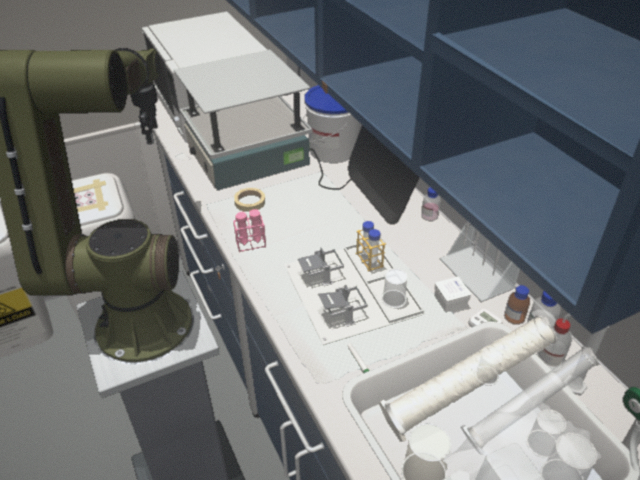

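View pics/wrist0.png

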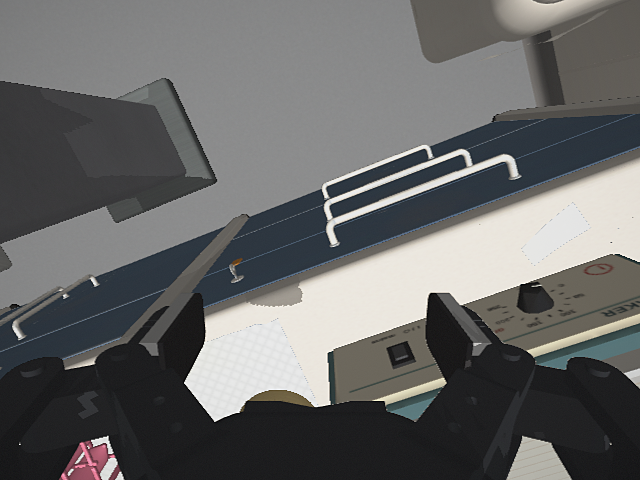

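The scene view shows the yellow rack (382,245) in the upper-left bay, with its marker at about (320,268). The beaker is at (432,283) and its marker at about (370,300). The pink rack (225,248) is the decoy. Next I'll zoom in and measure.

```bash
cat > h.py <<'E'
import numpy as np,cv2
from cell import optics
def K(n):
    c=optics.get_calibration(n); return 240/np.tan(np.radians(c['fovy'])/2),c['cx'],c['cy'],c
def cam(n,u,v,d):
    f,cx,cy,c=K(n); u,v,d=map(np.asarray,(u,v,d))
    return np.stack([(u-cx)/f*d,-(v-cy)/f*d,-d],-1)
def world(n,u,v,d,T=None):
    p=cam(n,u,v,d); 
    M=np.linalg.inv(optics.get_calibration(n)['view']) if T is None else T
    return p@M[:3,:3].T+M[:3,3]
def proj(n,P,T=None):
    f,cx,cy,c=K(n); M=c.get('view') if T is None else np.linalg.inv(T)
    q=np.asarray(P)@M[:3,:3].T+M[:3,3]
    return np.stack([cx+f*q[...,0]/-q[...,2],cy+f*-q[...,1]/-q[...,2]],-1)
E
python3 - <<'E'
from h import *
for n,(x0,y0,w,h) in {"scene":(270,200,210,158),"side":(280,215,160,120)}.items():
    z=np.load(f"{n}0.npz"); im=z['im'];d=z['d']
    cv2.imwrite(f"pics/{n}zoom.png",cv2.resize(im[y0:y0+h,x0:x0+w,::-1],(800,int(800*h/w)),interpolation=cv2.INTER_CUBIC))
    v,u=np.mgrid[0:480,0:640]; P=world(n,u,v,d); np.save(f"{n}P.npy",P)
    m=(d>0)&(P[...,0]>250)&(P[...,0]<750)&(P[...,1]>-350)&(P[...,1]<350)
    b=im.astype(int)
    yel=m&(b[...,0]-b[...,2]>70)&(P[...,2]>15)&(b[...,0]-b[...,1]<90)
    print(n,"bench z",np.median(P[m][:,2]), 'yel',yel.sum(), np.median(P[yel],0) if yel.any() else 0)
    mk=m&(P[...,2]>45)&(P[...,2]<125)&(b.max(-1)<140)
    nn,l,st,ce=cv2.connectedComponentsWithStats(mk.astype(np.uint8))
    for i in range(1,nn):
        if st[i,4]>20: print(st[i],P[l==i].min(0).round(),P[l==i].max(0).round(),np.median(P[l==i],0).round())
E
```

```text
scene bench z 2.968829424443925 yel 428 [626.2176344  -77.93057062  64.68680702]
[367 218  31  21 307] [624. -97.  79.] [664. -19. 125.] [636. -67. 109.]
[206 223  33  20 345] [327. 144.  82.] [407. 195. 124.] [358. 158. 107.]
[361 229  42  33 495] [ 614. -106.   45.] [669. -13.  98.] [634. -78.  68.]
[203 237  43  25 404] [316. 135.  45.] [410. 198.  92.] [356. 155.  66.]
[299 247  61  39 892] [429. -91.  45.] [553.  -8. 100.] [487. -56.  64.]
[417 266  30  25 209] [ 595. -255.   45.] [ 638. -201.   96.] [ 607. -241.   67.]
[ 345  279   65   44 1087] [ 415. -249.   45.] [ 533. -164.  100.] [ 471. -214.   67.]
[487 279  21   9  38] [ 721. -329.   45.] [ 749. -293.   53.] [ 727. -324.   48.]
side bench z 6.926353275334009 yel 72 [628.99754096 -70.3475033   94.79847252]
[251 216  10   7  23] [373. 143.  75.] [408. 179. 115.] [388. 151. 109.]
[237 219   9   8  23] [334. 150.  87.] [355. 172. 117.] [338. 155. 109.]
[363 227   7   6  24] [630. -57. 108.] [644. -39. 124.] [636. -49. 119.]
[368 236  12   6  48] [628. -97. 103.] [656. -75. 125.] [637. -91. 118.]
[315 249  20  17 102] [491. -71.  47.] [549.  -9. 101.] [498. -46.  67.]
[304 266  39  11 114] [437. -91.  45.] [543. -64.  70.] [486. -83.  54.]
[325 286  42  32 364] [ 420. -248.   45.] [ 535. -170.  100.] [ 476. -220.   66.]
[321 294   8  11  31] [ 423. -216.   70.] [ 444. -180.   80.] [ 433. -194.   75.]
```

View pics/scenezoom.png

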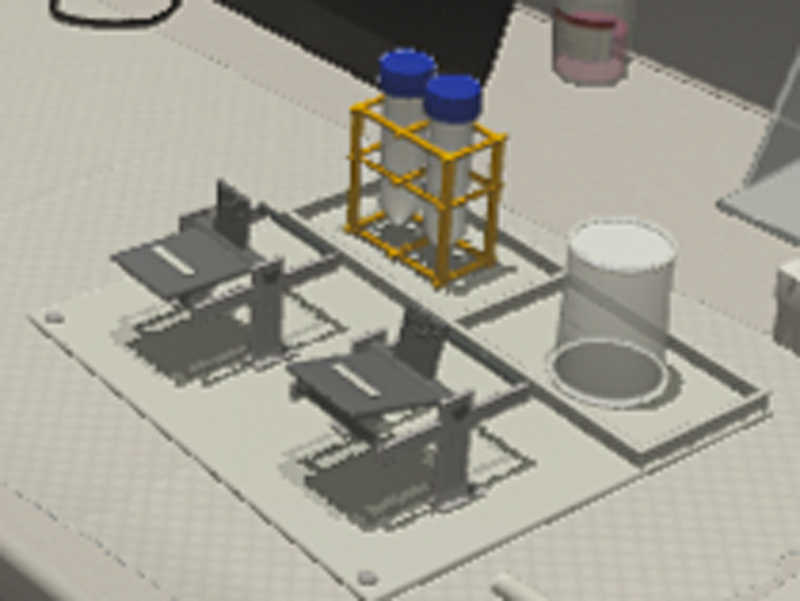

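View pics/sidezoom.png

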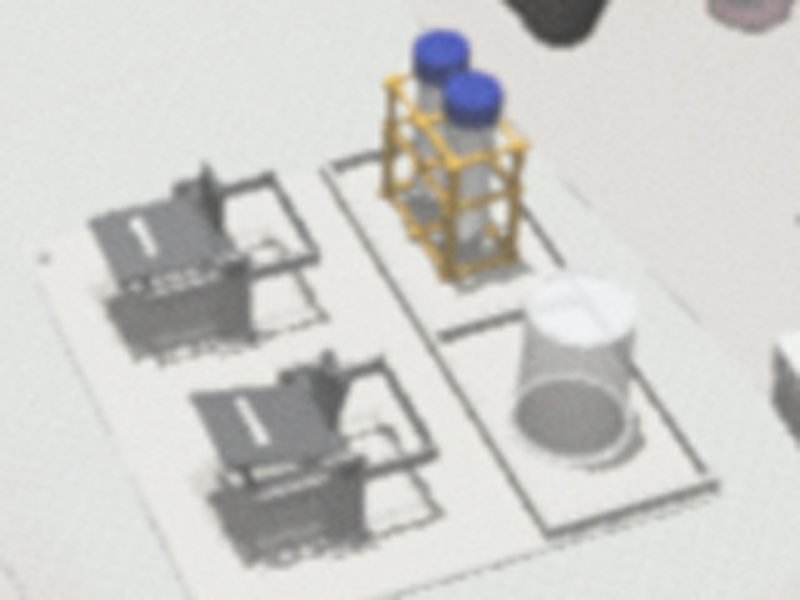

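The zooms show the rack's marker with its bar up and tab standing. I'll fit the tray pose to corner and cheek pixels in both views, then overlay it.

```bash
cat > fit.py <<'E'
from h import *
from scipy.optimize import least_squares
S=800/210
sc=lambda a:(270+(a[0]+.5)/S-.5,200+(a[1]+.5)/S-.5)
sd=lambda a:(280+(a[0]+.5)/5-.5,215+(a[1]+.5)/5-.5)
L=[("scene",(-90,160,6),sc((30,318))),("scene",(-90,-160,6),sc((375,598))),
("scene",(0,80-35,68),sc((270,262))),("scene",(0,-80-35,68),sc((457,395))),
("scene",(0,80+35,68),sc((197,213))),("scene",(0,-80+35,68),sc((370,337))),
("side",(-90,160,6),sd((32,255))),("side",(200,-160,6),sd((718,488))),
("scene",(200,-160,6),sc((772,412))),
("side",(0,80-35,68),sd((237,262))),("side",(0,-80-35,68),sd((358,368)))]
def W(p,q):
    c,s=np.cos(p[2]),np.sin(p[2]); q=np.asarray(q,float)
    return np.stack([p[0]+c*q[...,0]-s*q[...,1],p[1]+s*q[...,0]+c*q[...,1],q[...,2]],-1)
def r(p): return np.concatenate([proj(n,W(p,q))-u for n,q,u in L])
if __name__=="__main__":
    o=least_squares(r,[510,-140,-.15],loss='soft_l1'); p=o.x
    print(p,r(p).reshape(-1,2).round(1).tolist()); np.save('tray.npy',p)
    for n,(x0,y0,w,h) in {"scene":(270,200,210,158),"side":(280,215,160,120)}.items():
        z=np.load(f"{n}0.npz")['im']; k=800/w
        I=cv2.resize(z[y0:y0+h,x0:x0+w,::-1],(800,int(800*h/w)),interpolation=cv2.INTER_CUBIC)
        def line(q,c):
            u=proj(n,W(p,np.array(q))); u=((u-[x0,y0]+.5)*k-.5).astype(int); cv2.polylines(I,[u.reshape(-1,1,2)],False,c,1)
        line([(-90,-160,6),(-90,160,6),(200,160,6),(200,-160,6),(-90,-160,6)],(0,0,255))
        for y in (80,-80):
            line([(0,y-35,60),(0,y+35,60)],(0,255,0))
            for a,c in((0,(255,0,0)),(.15,(255,0,255)),(.3,(0,255,255))):
                line([(0,y-28,60),(-65*np.cos(a),y-28,60+65*np.sin(a)),(-65*np.cos(a),y+28,60+65*np.sin(a)),(0,y+28,60)],c)
                line([(0,y,60),(38*np.sin(a),y,60+38*np.cos(a))],c)
        cv2.imwrite(f"pics/fit_{n}.png",I)
    for n in("scene","side"):
        P=np.load(n+"P.npy");im=np.load(n+"0.npz")['im'].astype(int)
        c,s=np.cos(p[2]),np.sin(p[2]); D=P[...,:2]-p[:2]
        x=c*D[...,0]+s*D[...,1]; y=-s*D[...,0]+c*D[...,1]; z=P[...,2]
        m=(abs(x)<88)&(abs(y)<35); print(n,'plate z',np.median(z[m&(z<25)]))
        for yy in(80,-80):
            m=(abs(y-yy)<24)&(x<-15)&(x>-70)&(z>45)&(z<90)
            k=np.polyfit(x[m],z[m],1); print(yy,m.sum(),k, 'ang',-np.arctan(k[0]),'xmin',np.percentile(x[m],3))
            m=(abs(y-yy)<13)&(x>-8)&(x<25)&(z>72)&(z<110); print(' tab',m.sum(),x[m].mean(),y[m].mean(),np.percentile(z[m],97))
        for col,m in (('yel',(im[...,0]-im[...,2]>70)&(abs(y)<150)&(x>80)&(x<250)&(z>12)),):
            print(col,x[m].min(),x[m].max(),np.median(x[m]),np.percentile(y[m],[3,50,97]),z[m].max())
E
python3 fit.py
```

```text
[ 4.92246110e+02 -1.25463711e+02 -9.61485604e-02] [[-0.7, -1.1], [-0.0, 1.4], [-0.1, -0.1], [0.7, 0.1], [-0.1, -0.7], [0.6, -0.8], [-3.2, -1.9], [1.0, 0.6], [1.5, -1.2], [-1.0, -1.5], [-2.5, 17.2]]
scene plate z 6.676151139971751
80 287 [-1.87236592e-02  6.35590823e+01] ang 0.01872147166827474 xmin -66.3210048933808
 tab 87 -2.4779543178025567 78.99615599539807 98.69632337125465
-80 354 [-0.13243761 64.81894726] ang 0.13167134810772438 xmin -65.85067300798943
 tab 126 1.3798208267736947 -81.02809200229323 98.05971012654643
yel 118.6233356224149 172.63641211979603 127.33211560066844 [ 37.20577466  54.56966375 123.38831472] 99.36161663522785
side plate z 6.3033854020748095
80 214 [-1.75848870e-02  6.34161106e+01] ang 0.01758307471922445 xmin -64.3450348678711
 tab 32 -1.2573001161881237 77.5370453052345 101.13609961256255
-80 245 [-0.20412633 63.84819674] ang 0.20136001412140506 xmin -63.10715614804786
 tab 57 3.4231570097421806 -81.54746846671587 98.35639498318803
yel 122.48267255568324 174.11847619399873 130.2616134796147 [ 36.46110359  66.44723667 119.87980074] 100.73756618063476
```

The fit agrees in both views to about 2 mm, apart from one mislabelled side-view pixel. The rack is at tray y≈+80, so I need to flip the left marker, which is at about 0.02 rad. Next: check the overlay and the clearance along the approach.

```bash
python3 - <<'E'
from fit import *
p=np.load('tray.npy')
T=W(p,(-28,80,175)); s=np.array([200.75,511.79,231.2])
print(T)
x=np.array([2*.18581**2-1,2*.18581*.982585,0]);y=np.array([-x[1]*-1,-x[0],0]);
y=np.array([2*.18581*.982585,2*.982585**2-1,0])
D=T-s; print('tool shift cm',D@x/10,D@y/10,-D[2]/10,'ang tool y',np.degrees(np.arctan2(y[1],y[0])),'want',90+np.degrees(p[2]))
P=np.concatenate([np.load(n+"P.npy").reshape(-1,3) for n in("scene","side")])
# heights of things within 110mm of the path
for t in np.linspace(0,1,8):
    c=s+t*(T-s); m=(np.hypot(*(P[:,:2]-c[:2]).T)<110)&(P[:,2]<c[2]+200)
    print(c.round(),np.percentile(P[m,2],99.5).round() if m.any() else None)
print('tray spots far bay z', [W(p,q).round(1).tolist() for q in((0,80,60),(60,80,60),(148,80,60))])
E
```

```text
[472.05547298 -43.14519489 175.        ]
tool shift cm -45.52052452972857 -41.754829784154666 5.619999999999999 ang tool y 68.58323512259622 want 84.4910932845815
[201. 512. 231.] 428.0
[240. 433. 223.] 421.0
[278. 353. 215.] 10.0
[317. 274. 207.] 121.0
[356. 195. 199.] 123.0
[395. 115. 191.] 123.0
[433.  36. 183.] 92.0
[472. -43. 175.] 95.0
tray spots far bay z [[499.9, -45.8, 60.0], [559.6, -51.6, 60.0], [647.2, -60.0, 60.0]]
```

View pics/fit_scene.png

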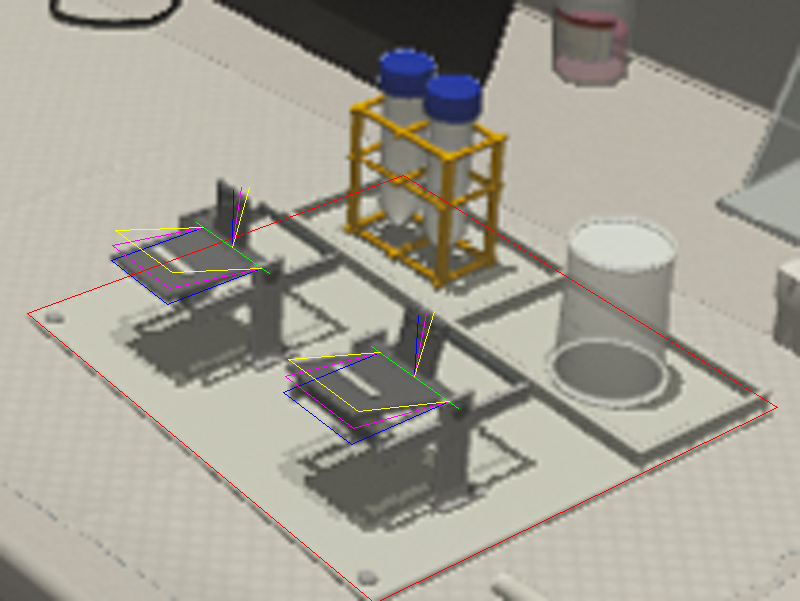

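The overlay matches. The left paddle edge is at (165,302), level, with its hinge at (232,250). Moving above the wedge between paddle and tab, with the gripper shut.

drive_tool(
  commands=[
    [1, [-4.5, -4.2, 0], -2],
    [1, [-9, -8.4, 0], -4],
    [1, [-13.5, -12.6, 0], -6],
    [1, [-18, -16.8, 0], -8],
    [1, [-22.5, -21, 0], -10],
    [1, [-27, -25, 0], -12],
    [1, [-31, -29, 0], -14],
    [1, [-35, -32.5, 0], -16],
    [1, [-39, -36, 0], -16],
    [1, [-42, -38.5, 0], -16],
  ],
  grip_force=20,
)

```text
t: 1.15
tcp_pos: [419.6, 60.2, 231.9]
orientation: [0.0, 0.047, 0.999, 0.0]
ft_force: [1.4, 0.2, 0.3]
opening: -0.1
```

```bash
cat > to.py <<'E'
import sys
from fit import *
from cell import monitor
from scipy.spatial.transform import Rotation as R
p=np.load('tray.npy'); s=monitor.observe(); q=s['orientation']
A=R.from_quat([q[1],q[2],q[3],q[0]]).as_matrix(); t=s['tcp_pos']
c,n=np.cos(p[2]),np.sin(p[2]); D=t[:2]-p[:2]
print('t',round(s['t'],2),'tip in tray',np.round([c*D[0]+n*D[1],-n*D[0]+c*D[1],t[2]-25],1),'F',s['ft_force'].round(1),'yaw tool y',np.degrees(np.arctan2(A[1,1],A[0,1])).round(2),'vel',abs(s['joint_velocities']).max().round(3),'op',round(s['opening'],1))
for a in sys.argv[1:]:
    g=np.array([float(v) for v in a.split(',')]); T=W(p,g+[0,0,25]); print(a,'shift cm',(A.T@(T-t)/10).round(2))
E
python3 to.py=-1 2>/dev/null; python3 to.py -28,80,150 -28,80,75
```

```text
t 1.15 tip in tray [-90.1 177.8 206.9] F [1.4 0.2 0.3] yaw tool y 84.58 vel 1.119 op -0.1
-28,80,150 shift cm [-6.19 -9.79  5.7 ]
-28,80,75 shift cm [-6.19 -9.79 13.2 ]
```

drive_tool(
  commands=[
    [1, [0, 0, 0], 0],
    [1, [0, 0, 0], 0],
    [1, [0, 0, 0], 0],
  ],
)

```text
t: 1.45
tcp_pos: [418.9, 62.9, 231.7]
orientation: [-0.0, 0.047, 0.999, 0.0]
ft_force: [1.1, 0.9, 0.5]
opening: -0.1
```

```bash
python3 to.py -28,80,150 -28,80,75
```

```text
t 1.45 tip in tray [-91.1 180.5 206.7] F [1.1 0.9 0.5] yaw tool y 84.62 vel 0.02 op -0.1
-28,80,150 shift cm [ -6.29 -10.06   5.66]
-28,80,75 shift cm [ -6.3  -10.06  13.16]
```

drive_tool(
  commands=[
    [1, [-2, -3.4, 0], 0],
    [1, [-4, -6.8, 0], 0],
    [1, [-6.3, -10, 1], 0],
    [1, [-6.3, -10, 3.5], 0],
    [1, [-6.3, -10, 5.7], 0],
    [1, [-6.3, -10, 5.7], 0],
    [1, [-6.3, -10, 5.7], 0],
    [1, [-6.3, -10, 5.7], 0],
  ],
)

```text
t: 2.25
tcp_pos: [473.0, -42.6, 176.2]
orientation: [0.001, 0.047, 0.999, -0.0]
ft_force: [-0.5, -0.6, 0.4]
opening: -0.5
```

```bash
python3 to.py -28,80,78; python3 - <<'E'
from cell import optics
import cv2
for n,(x0,y0,w,h) in {"scene":(270,170,220,165),"wrist":(0,0,640,480)}.items():
    im,d=optics.get_image(n); cv2.imwrite(f"pics/{n}1.png",cv2.resize(im[y0:y0+h,x0:x0+w,::-1],(640,480),interpolation=cv2.INTER_CUBIC))
E
```

```text
t 2.25 tip in tray [-27.1  80.7 151.2] F [-0.5 -0.6  0.4] yaw tool y 84.66 vel 0.008 op -0.5
-28,80,78 shift cm [ 0.11 -0.07  7.32]
```

View pics/scene1.png

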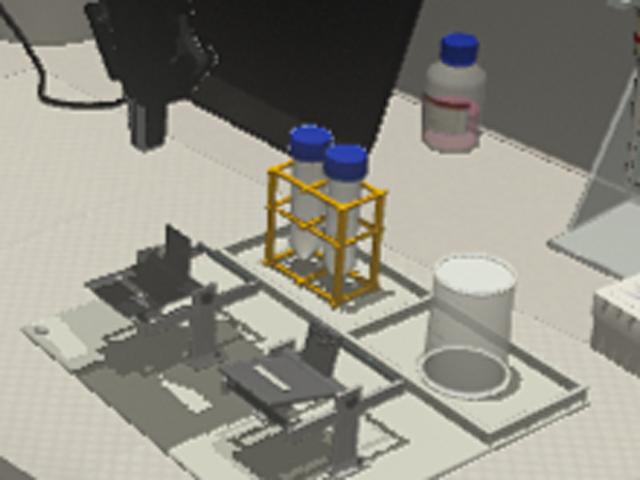

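View pics/wrist1.png

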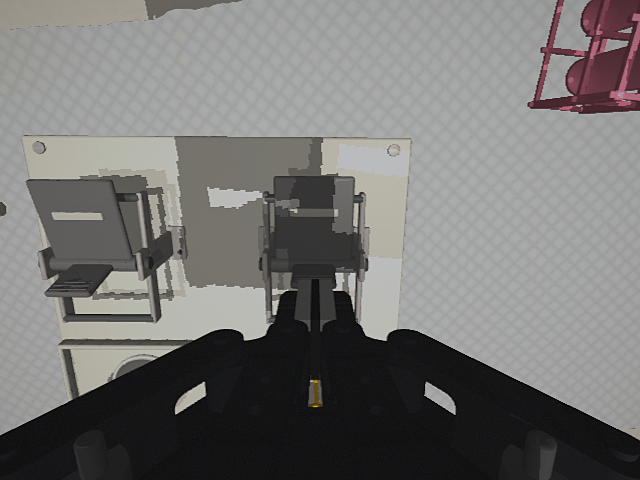

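The wrist view shows the shut fingertips (315,285) centred over the left marker: paddle edge (315,178), tab (315,270). I'll check the model by projecting it into this view.

```bash
python3 - <<'E'
from fit import *
from cell import monitor
from scipy.spatial.transform import Rotation as R
p=np.load('tray.npy'); s=monitor.observe(); q=s['orientation']
T=np.eye(4);T[:3,:3]=R.from_quat([q[1],q[2],q[3],q[0]]).as_matrix();T[:3,3]=s['tcp_pos']
T=T@K('wrist')[3]['T_tool_cam']
for nm,g in dict(edgeL=(-65,108,62.5),edgeR=(-65,52,62.5),cheekL=(0,115,68),cheekR=(0,45,68),tabL=(2.5,95,98),tabR=(2.5,65,98),tabbackL=(-2.5,95,98),cornerL=(-90,160,6),cornerR=(-90,-160,6)).items(): print(nm,proj('wrist',W(p,g),T).round())
_,d=optics.get_image('wrist')
for uv in ((315,285),(290,200),(315,272),(340,230)):
    print(uv,d[uv[1],uv[0]],world('wrist',*uv,d[uv[1],uv[0]],T).round(1))
E
```

```text
edgeL [357. 178.]
edgeR [275. 178.]
cheekL [364. 270.]
cheekR [266. 270.]
tabL [339. 291.]
tabR [292. 291.]
tabbackL [339. 284.]
cornerL [414. 139.]
cornerR [ 19. 137.]
(315, 285) 142.16174 [460.7 -42.5 185.4]
(290, 200) 257.41986 [448.7 -58.7  62.8]
(315, 272) 254.1019 [496.9 -45.8  79.4]
(340, 230) 262.83002 [473.3 -25.8  63.2]
```

The model matches the wrist view within a few pixels, and the heights check out (paddle face 62.8, expected 62.5). Lowering into the wedge, then starting the tab push.

drive_tool(
  commands=[
    [1, [0.1, 0, 2], 0],
    [1, [0.1, 0, 4], 0],
    [1, [0.1, 0, 6], 0],
    [1, [0.1, 0, 7.5], 0],
    [1, [0.1, 0, 7.5], 0],
    [1, [-0.5, 0, 7.5], 0],
    [1, [-1.0, 0, 7.5], 0],
    [1, [-1.4, 0, 7.5], 0],
    [1, [-1.8, 0, 7.5], 0],
    [1, [-2.2, 0, 7.5], 0],
  ],
)

```text
t: 3.4
tcp_pos: [494.9, -45.4, 100.0]
orientation: [0.0, 0.047, 0.999, -0.0]
ft_force: [0.6, -1.1, -0.2]
opening: 0.2
```

```bash
python3 to.py 9,80,76; python3 - <<'E'
from cell import optics
import cv2
im,d=optics.get_image("scene"); cv2.imwrite("pics/scene2.png",cv2.resize(im[170:335,270:490,::-1],(640,480),interpolation=cv2.INTER_CUBIC))
E
```

```text
t 3.4 tip in tray [-5.1 80.  75. ] F [ 0.6 -1.1 -0.2] yaw tool y 84.59 vel 0.109 op 0.2
9,80,76 shift cm [-1.41 -0.   -0.1 ]
```

View pics/scene2.png

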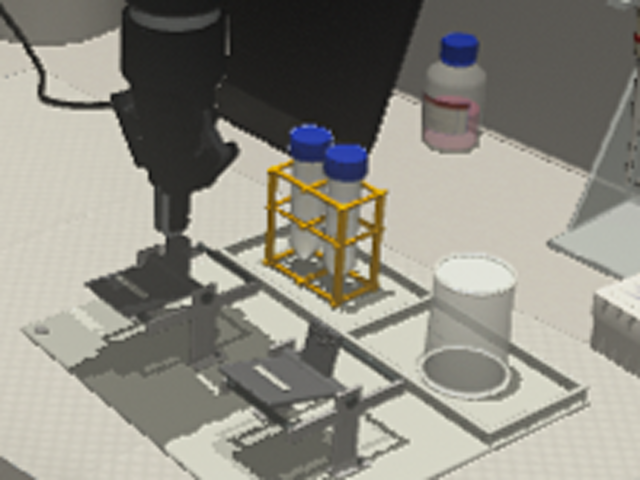

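The fingertip is at the tab and the paddle is still level. Continuing the tab push.

drive_tool(
  commands=[
    [1, [-0.3, 0, 0], 0],
    [1, [-0.6, 0, 0], 0],
    [1, [-0.9, 0, 0], 0],
    [1, [-1.2, 0, 0], 0],
    [1, [-1.4, 0, 0], 0],
    [1, [-1.4, 0, 0], 0],
  ],
)

```text
t: 4.05
tcp_pos: [508.6, -46.7, 99.8]
orientation: [0.0, 0.047, 0.999, -0.0]
ft_force: [0.0, 0.5, -0.6]
opening: 0.0
```

```bash
cat > look.py <<'E'
import sys
from fit import *
p=np.load('tray.npy'); k=sys.argv[1]
O=[]
for n,(x0,y0,w,h) in {"scene":(280,190,160,120),"side":(290,215,120,90)}.items():
    im,d=optics.get_image(n); O.append(cv2.resize(im[y0:y0+h,x0:x0+w,::-1],(400,300),interpolation=cv2.INTER_CUBIC))
    if n=="scene":
        v,u=np.mgrid[0:480,0:640]; P=world(n,u,v,d);c,s=np.cos(p[2]),np.sin(p[2]); D=P[...,:2]-p[:2]
        x=c*D[...,0]+s*D[...,1]; y=-s*D[...,0]+c*D[...,1]; z=P[...,2]
        r=np.hypot(x,z-60); m=(d>0)&(abs(y-80)<27)&(r<68)&(r>25)&(z>55)&(y<100)
        a=np.degrees(np.arctan2(z[m]-60,-x[m])); print(np.histogram(a,bins=range(-10,200,10))[0].tolist())
cv2.imwrite(f"pics/look{k}.png",np.hstack(O))
E
python3 to.py 14,80,74; python3 look.py 3
```

```text
t 4.05 tip in tray [ 8.7 80.  74.8] F [ 0.   0.5 -0.6] yaw tool y 84.58 vel 0.01 op 0.0
14,80,74 shift cm [-0.53 -0.    0.08]
[9, 229, 18, 0, 0, 0, 0, 0, 1, 106, 53, 22, 1, 0, 0, 0, 0, 0, 0, 0]
```

View pics/look3.png

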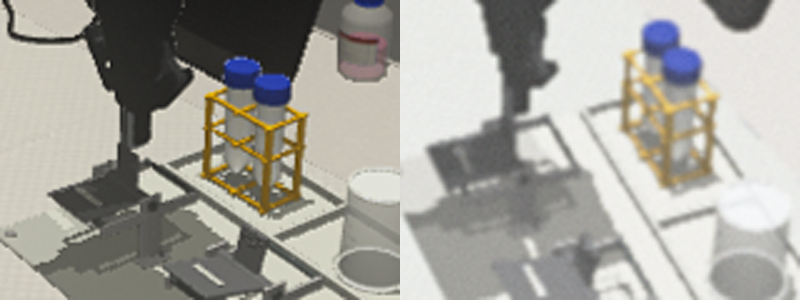

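The paddle still looks level with the tip at x=8.7, which isn't what I expected. Checking the wrist view.

```bash
python3 - <<'E'
from fit import *
im,d=optics.get_image("wrist"); cv2.imwrite("pics/wrist4.png",im[:,:,::-1])
im,d=optics.get_image("scene"); cv2.imwrite("pics/scene4.png",cv2.resize(im[200:275,290:390,::-1],(800,600),interpolation=cv2.INTER_CUBIC))
p=np.load('tray.npy'); v,u=np.mgrid[0:480,0:640]; P=world("scene",u,v,d);c,s=np.cos(p[2]),np.sin(p[2]); D=P[...,:2]-p[:2]
x=c*D[...,0]+s*D[...,1]; y=-s*D[...,0]+c*D[...,1]; z=P[...,2]
m=(d>0)&(abs(y-80)<22)&(abs(x)<40)&(z>66)&(z<125)
for a in range(66,126,6):
    k=m&(z>=a)&(z<a+6); print(a,k.sum(),np.percentile(x[k],[5,50,95]).round(1) if k.any() else '',np.percentile(y[k],[5,50,95]).round(1) if k.any() else '')
E
```

```text
66 42 [-38.9  -5.   -0.1] [ 64.   80.  100.5]
72 25 [-5.6 -2.9 -0.6] [63.4 75.1 89.6]
78 24 [-4.9 -2.9 -0.6] [64.1 78.4 92.5]
84 22 [-5.7 -3.   2.2] [65.3 73.6 87.3]
90 24 [-5.7 -2.7  0.2] [63.9 79.  89.7]
96 25 [-3.9 -1.7  9. ] [65.4 75.2 90.2]
102 20 [-4.8 -1.1 13.2] [69.7 74.8 84.1]
108 24 [-3.7  0.2 11.1] [65.9 72.3 85.8]
114 34 [-4.9  0.  11.6] [64.4 71.4 85.5]
120 28 [-5.  -0.1 14. ] [63.5 68.7 83.6]
```

View pics/wrist4.png

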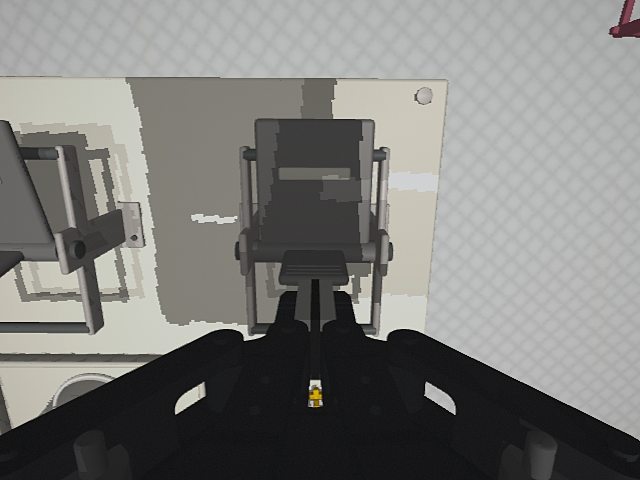

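View pics/scene4.png

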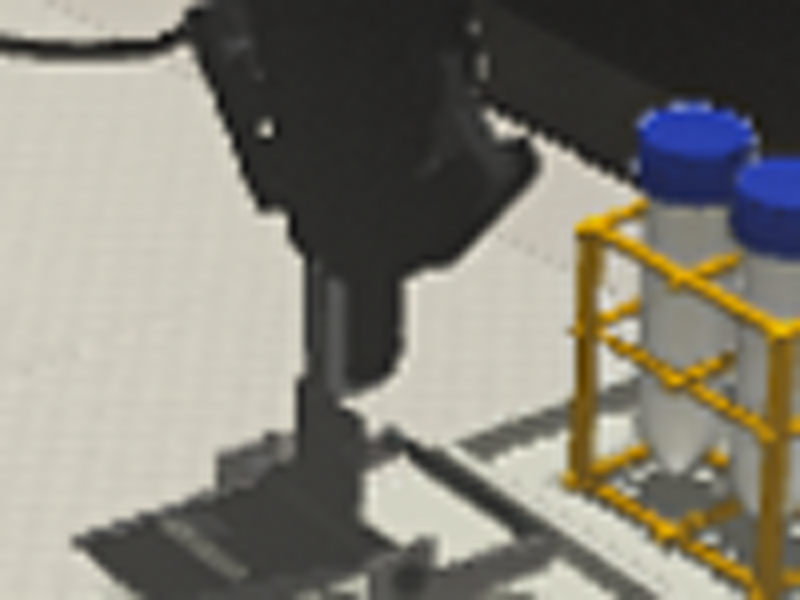

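```bash
python3 - <<'E'
from fit import *
from cell import robot,monitor
print(robot.nose_length, monitor.observe()['tcp_pos'])
p=np.load('tray.npy')
for n in("scene","side"):
    im,d=optics.get_image(n)
    for z in (75,85,95,100,105,110):print(n,z,proj(n,W(p,(20,80,z))).round(1),proj(n,W(p,(8.7,66,z))).round(1))
    if n=="scene":
        for v in range(240,256): print(v,[tuple(world(n,u,v,d[v,u]).round().astype(int).tolist()) for u in (336,338,340)])
    cv2.imwrite(f"pics/{n}5.png",cv2.resize(im[215:275,290:370,::-1],(800,600),interpolation=cv2.INTER_NEAREST))
E
```

```text
25.0 [508.25478315 -46.65031429  99.76643398]
scene 75 [338.1 256. ] [337.8 260.2]
scene 85 [338.2 252.1] [337.9 256.2]
scene 95 [338.3 248.1] [338.  252.2]
scene 100 [338.3 246.1] [338.1 250.2]
scene 105 [338.4 244.1] [338.1 248.2]
scene 110 [338.4 242.1] [338.2 246.1]
240 [(502, -59, 127), (507, -60, 125), (509, -64, 126)]
241 [(502, -59, 124), (508, -59, 122), (511, -62, 122)]
242 [(504, -57, 120), (505, -62, 122), (512, -61, 119)]
243 [(504, -57, 117), (507, -60, 117), (513, -60, 115)]
244 [(501, -61, 118), (508, -59, 114), (511, -62, 114)]
245 [(499, -62, 117), (508, -59, 112), (644, 78, 4)]
246 [(500, -62, 113), (505, -62, 112), (643, 76, 2)]
247 [(502, -59, 109), (514, -53, 102), (642, 75, 0)]
248 [(510, -51, 100), (631, 71, 3), (638, 71, 0)]
249 [(622, 68, 5), (630, 69, 2), (633, 66, 2)]
250 [(622, 68, 2), (627, 66, 1), (630, 62, 1)]
251 [(616, 62, 4), (623, 62, 2), (628, 60, 0)]
252 [(613, 58, 4), (619, 57, 2), (625, 57, 0)]
253 [(615, 60, 0), (548, -18, 59), (620, 52, 1)]
254 [(544, -16, 57), (548, -17, 56), (550, -22, 57)]
255 [(542, -18, 56), (550, -16, 52), (548, -24, 56)]
side 75 [328.1 253.9] [326.1 258. ]
side 85 [328.1 251.2] [326.1 255.4]
side 95 [328.1 248.5] [326.1 252.6]
side 100 [328.1 247.1] [326.1 251.3]
side 105 [328.1 245.8] [326.1 249.9]
side 110 [328.1 244.4] [326.1 248.5]
```

View pics/side5.png

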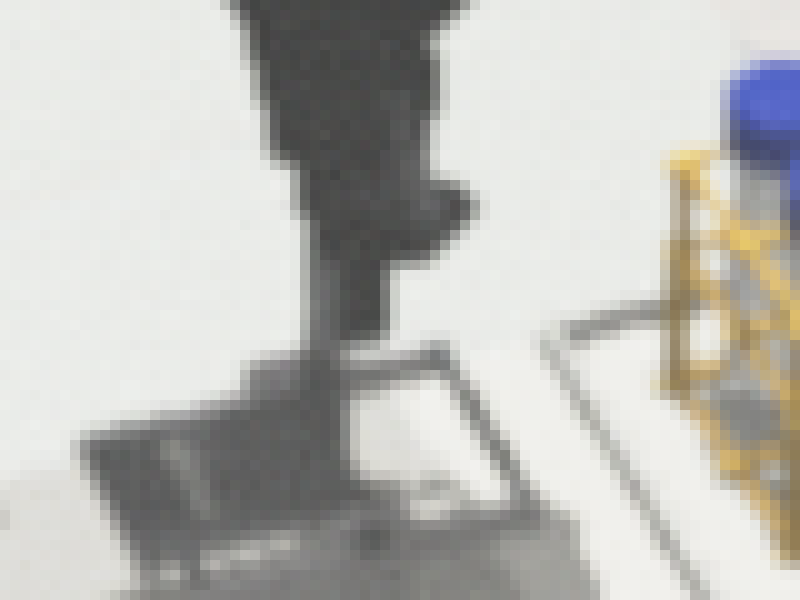

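```bash
python3 - <<'E'
from fit import *
print([ (z,proj('scene',np.array([473,-43,z])).round(1).tolist()) for z in (150,160,170,176)], 270+148/2.909,170+150/2.909)
z=np.load('scene0.npz'); 
# depth tip start wrist: finger tip in scene0?
E
python3 -c "
import cv2,numpy as np
im=cv2.imread('pics/scene1.png');cv2.imwrite('pics/s1z.png',cv2.resize(im[0:200,60:260],(600,600)))"
```

```text
[(150, [320.9, 231.6]), (160, [320.9, 227.3]), (170, [320.9, 223.1]), (176, [321.0, 220.5])] 320.8765898934342 221.5641113784806
```

View pics/s1z.png

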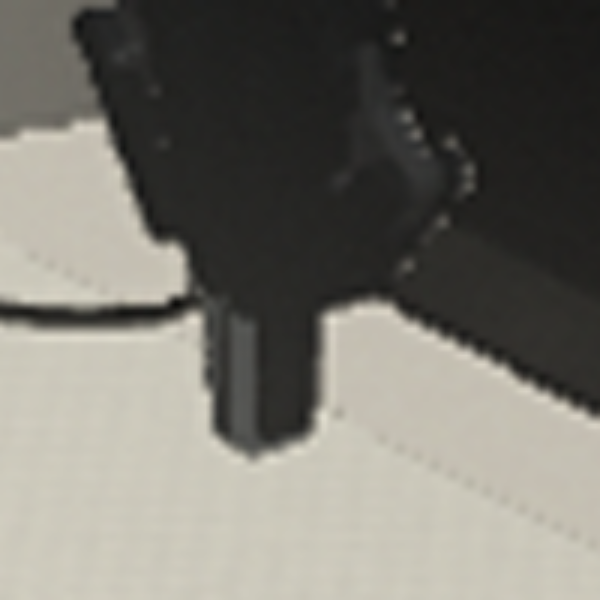

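In both views the real fingertip sits about 2 mm below the TCP height, not 25 mm, so the finger passed just over the tab without touching it. I'll use the measured tip height: raise, go back behind the tab, lower, and check.

drive_tool(
  commands=[
    [1, [0, 0, -1.5], 0],
    [1, [0, 0, -1.5], 0],
    [1, [2, 0, -1.5], 0],
    [1, [3.8, 0, -1.5], 0],
    [1, [3.8, 0, -1.5], 0],
    [1, [3.8, 0, -0.5], 0],
    [1, [3.8, 0, 0.5], 0],
    [1, [3.8, 0, 1.5], 0],
    [1, [3.8, 0, 1.8], 0],
    [1, [3.8, 0, 1.8], 0],
  ],
)

```text
t: 5.35
tcp_pos: [470.3, -43.0, 80.9]
orientation: [-0.001, 0.047, 0.999, 0.0]
ft_force: [-0.9, 0.0, 0.6]
opening: -0.1
```

```bash
sed -i 's/t\[2\]-25/t[2]-2/; s/\[0,0,25\]/[0,0,2]/' to.py; python3 to.py 9,80,76; python3 look.py 6
```

```text
t 5.35 tip in tray [-29.7  80.   78.9] F [-0.9  0.   0.6] yaw tool y 84.58 vel 0.023 op -0.1
9,80,76 shift cm [-3.87 -0.    0.29]
[4, 228, 18, 1, 28, 61, 59, 9, 1, 53, 9, 0, 0, 0, 0, 0, 0, 0, 2, 0]
```

View pics/look6.png

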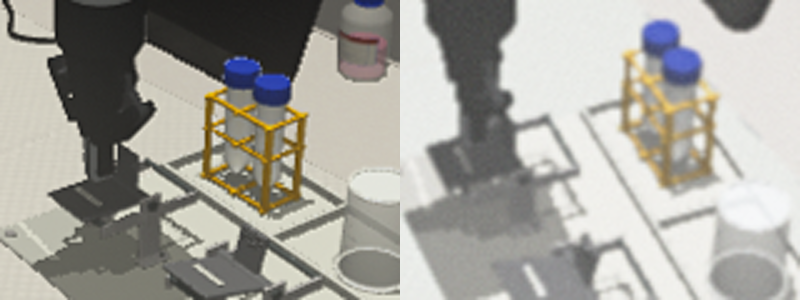

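The finger is now in front of the tab, just above the paddle. Pushing the tab.

drive_tool(
  commands=[
    [1, [-0.6, 0, 0.2], 0],
    [1, [-1.2, 0, 0.2], 0],
    [1, [-1.6, 0, 0.2], 0],
    [1, [-2.0, 0, 0.2], 0],
    [1, [-2.3, 0, 0.2], 0],
    [1, [-2.6, 0, 0.2], 0],
    [1, [-2.6, 0, 0.2], 0],
  ],
)

```text
t: 6.15
tcp_pos: [496.7, -45.5, 79.7]
orientation: [0.0, 0.047, 0.999, 0.0]
ft_force: [-0.3, -0.1, -0.6]
opening: 0.4
```

```bash
python3 to.py 9,80,76; python3 look.py 7
```

```text
t 6.15 tip in tray [-3.3 80.  77.7] F [-0.3 -0.1 -0.6] yaw tool y 84.58 vel 0.009 op 0.4
9,80,76 shift cm [-1.23 -0.    0.17]
[29, 2, 0, 98, 44, 0, 6, 35, 103, 33, 12, 20, 14, 0, 0, 0, 0, 0, 0, 0]
```

View pics/look7.png

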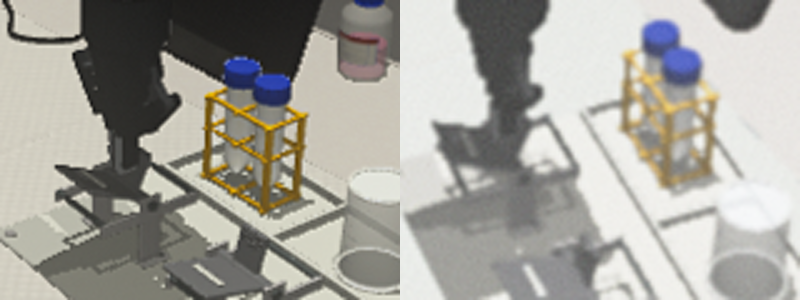

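The paddle has risen to about 28°. Continuing along the planned arc.

drive_tool(
  commands=[
    [1, [-0.3, 0, 0], 0],
    [1, [-0.6, 0, 0], 0],
    [1, [-0.9, 0, 0.1], 0],
    [1, [-1.2, 0, 0.2], 0],
    [1, [-1.4, 0, 0.4], 0],
    [1, [-1.5, 0, 0.6], 0],
    [1, [-1.5, 0, 0.6], 0],
  ],
)

```text
t: 6.95
tcp_pos: [511.6, -47.0, 73.6]
orientation: [0.0, 0.047, 0.999, -0.0]
ft_force: [0.1, -0.4, -0.4]
opening: 0.2
```

```bash
python3 to.py 9,80,76; python3 look.py 8
```

```text
t 6.95 tip in tray [11.7 80.  71.6] F [ 0.1 -0.4 -0.4] yaw tool y 84.58 vel 0.008 op 0.2
9,80,76 shift cm [ 0.27  0.   -0.44]
[34, 2, 0, 0, 0, 0, 85, 56, 0, 69, 86, 31, 19, 5, 2, 21, 6, 0, 0, 0]
```

View pics/look8.png

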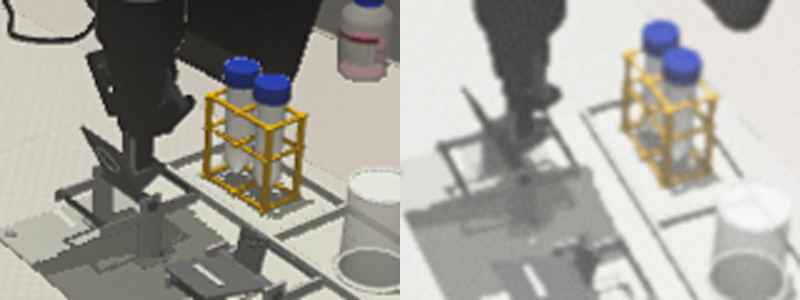

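The paddle is at about 60°, with its edge near x=-32, z=116. Lifting out, going round behind it, and lowering to push its back.

drive_tool(
  commands=[
    [1, [0, 0, -2], 0],
    [1, [0, 0, -4.5], 0],
    [1, [0, 0, -7.2], 0],
    [1, [0, 0, -7.2], 0],
    [1, [3.5, 0, -7.2], 0],
    [1, [7.4, 0, -7.2], 0],
    [1, [7.4, 0, -7.2], 0],
    [1, [7.4, 0, -5.2], 0],
    [1, [7.4, 0, -3.2], 0],
    [1, [7.4, 0, -3.2], 0],
  ],
)

```text
t: 8.05
tcp_pos: [436.7, -39.8, 103.7]
orientation: [-0.002, 0.047, 0.999, 0.0]
ft_force: [1.5, 0.1, 0.1]
opening: 0.1
```

```bash
python3 to.py 0,80,100; python3 look.py 9
```

```text
t 8.05 tip in tray [-63.5  80.  101.7] F [1.5 0.1 0.1] yaw tool y 84.58 vel 0.058 op 0.1
0,80,100 shift cm [-6.35 -0.01  0.15]
[34, 1, 0, 0, 0, 0, 81, 50, 0, 0, 0, 0, 0, 0, 5, 43, 7, 0, 1, 0]
```

View pics/look9.png

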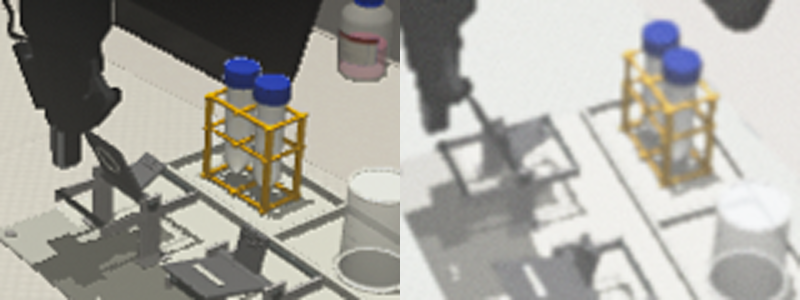

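The finger stands behind the raised paddle, ring face visible. Pushing its back away from the robot.

drive_tool(
  commands=[
    [1, [-0.8, 0, 0], 0],
    [1, [-1.5, 0, 0], 0],
    [1, [-2.1, 0, 0], 0],
    [1, [-2.7, 0, 0], 0],
    [1, [-3.3, 0, 0], 0],
    [1, [-3.9, 0, 0], 0],
    [1, [-4.5, 0, 0], 0],
    [1, [-5.1, 0, 0], 0],
    [1, [-5.7, 0, 0], 0],
    [1, [-6.3, 0, 0], 0],
  ],
)

```text
t: 9.15
tcp_pos: [500.8, -45.9, 105.7]
orientation: [-0.0, 0.047, 0.999, 0.0]
ft_force: [-1.2, 0.2, -1.2]
opening: 0.1
```

```bash
python3 to.py 25,80,100; python3 look.py 10
```

```text
t 9.15 tip in tray [  0.9  80.  103.7] F [-1.2  0.2 -1.2] yaw tool y 84.59 vel 0.165 op 0.1
25,80,100 shift cm [-2.41 -0.    0.37]
[33, 2, 0, 0, 0, 0, 0, 0, 22, 56, 79, 124, 0, 0, 0, 0, 0, 0, 0, 0]
```

View pics/look10.png

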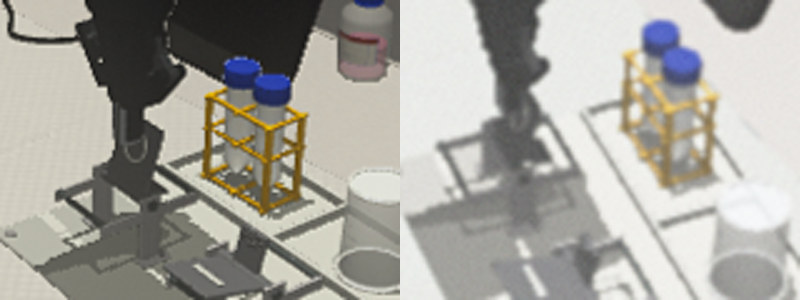

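The paddle is past vertical, at about 107°. Following it over and down.

drive_tool(
  commands=[
    [1, [-0.6, 0, 0.1], 0],
    [1, [-1.2, 0, 0.2], 0],
    [1, [-1.8, 0, 0.3], 0],
    [1, [-2.4, 0, 0.5], 0],
    [1, [-2.9, 0, 0.9], 0],
    [1, [-3.3, 0, 1.3], 0],
    [1, [-3.5, 0, 1.8], 0],
    [1, [-3.7, 0, 2.3], 0],
    [1, [-3.8, 0, 2.8], 0],
    [1, [-3.8, 0, 2.8], 0],
  ],
)

```text
t: 10.25
tcp_pos: [537.9, -49.4, 76.9]
orientation: [-0.001, 0.047, 0.999, 0.0]
ft_force: [-0.4, 0.2, -0.4]
opening: -0.0
```

```bash
python3 to.py 38,80,64; python3 look.py 11
```

```text
t 10.25 tip in tray [38.1 80.1 74.9] F [-0.4  0.2 -0.4] yaw tool y 84.58 vel 0.014 op -0.0
38,80,64 shift cm [ 0.01 -0.01  1.09]
[34, 1, 0, 0, 0, 0, 0, 0, 0, 0, 0, 2, 46, 65, 47, 26, 102, 56, 1, 0]
```

View pics/look11.png

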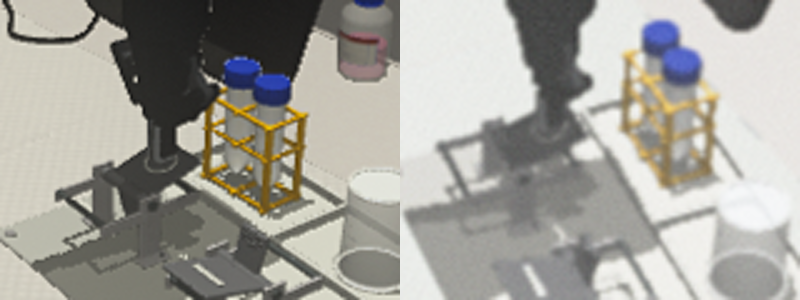

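At about 160° now. Pressing the last centimetre in small steps.

drive_tool(
  commands=[
    [1, [0, 0, 0.3], 0],
    [1, [0, 0, 0.6], 0],
    [1, [0, 0, 0.8], 0],
    [1, [0, 0, 0.9], 0],
    [1, [0, 0, 1.0], 0],
    [1, [0, 0, 1.0], 0],
  ],
)

```text
t: 10.95
tcp_pos: [538.1, -49.4, 67.6]
orientation: [-0.0, 0.047, 0.999, 0.0]
ft_force: [-0.4, -0.1, 0.5]
opening: -0.3
```

```bash
python3 to.py; python3 look.py 12
```

```text
t 10.95 tip in tray [38.4 80.1 65.6] F [-0.4 -0.1  0.5] yaw tool y 84.58 vel 0.005 op -0.3
[26, 2, 0, 0, 0, 0, 0, 0, 0, 0, 0, 0, 73, 45, 45, 43, 20, 73, 69, 0]
```

View pics/look12.png

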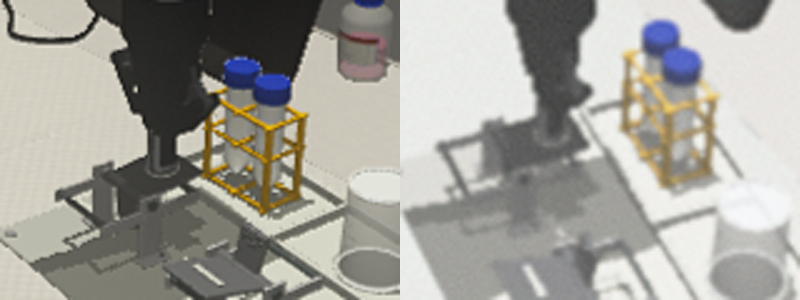

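drive_tool(
  commands=[
    [1, [0, 0, 0.1], 0],
    [1, [0, 0, 0.2], 0],
    [1, [0, 0, 0.2], 0],
    [1, [0, 0, 0.2], 0],
  ],
)

```text
t: 11.45
tcp_pos: [538.2, -49.5, 65.7]
orientation: [-0.0, 0.047, 0.999, 0.0]
ft_force: [-0.6, 0.1, 0.9]
opening: -0.3
```

drive_tool(
  commands=[
    [1, [0, 0, 0.05], 0],
    [1, [0, 0, 0.1], 0],
    [1, [0, 0, 0.1], 0],
  ],
)

```text
t: 11.75
tcp_pos: [538.2, -49.5, 64.7]
orientation: [0.0, 0.047, 0.999, -0.0]
ft_force: [0.7, 0.1, 0.5]
opening: 0.1
```

```bash
python3 to.py;  python3 look.py 13
```

```text
t 11.75 tip in tray [38.5 80.1 62.7] F [0.7 0.1 0.5] yaw tool y 84.58 vel 0.002 op 0.1
[36, 0, 0, 0, 0, 0, 0, 0, 0, 0, 0, 0, 80, 40, 46, 34, 33, 29, 110, 0]
```

drive_tool(
  commands=[
    [1, [0, 0, 0.05], 0],
    [1, [0, 0, 0.1], 0],
    [1, [0, 0, 0.1], 0],
  ],
)

```text
t: 12.15
tcp_pos: [538.2, -49.5, 63.7]
orientation: [0.0, 0.047, 0.999, 0.0]
ft_force: [-0.2, 0.2, 0.5]
opening: -0.2
```

drive_tool(
  commands=[
    [1, [0, 0, 0.05], 0],
    [1, [0, 0, 0.05], 0],
  ],
)

```text
t: 12.35
tcp_pos: [538.2, -49.5, 63.2]
orientation: [-0.0, 0.047, 0.999, -0.0]
ft_force: [0.1, 0.6, 0.4]
opening: 0.1
```

Still no stop force. I'll measure the paddle angle directly.

```bash
cat > ang.py <<'E'
from fit import *
p=np.load('tray.npy')
for n in("scene","side"):
    im,d=optics.get_image(n)
    v,u=np.mgrid[0:480,0:640]; P=world(n,u,v,d);c,s=np.cos(p[2]),np.sin(p[2]); D=P[...,:2]-p[:2]
    x=c*D[...,0]+s*D[...,1]; y=-s*D[...,0]+c*D[...,1]; z=P[...,2]
    for zmax in (80,68):
        m=(d>0)&(y>54)&(y<106)&(x>8)&(x<63)&(z>54)&(z<zmax)
        k=np.polyfit(x[m],z[m],1); 
        for _ in range(4):
            m&=abs(z-np.polyval(k,x))<3; k=np.polyfit(x[m],z[m],1)
        print(n,m.sum(),k.round(3),'theta',(np.pi-np.arctan(k[0])).round(3),'z at 60',np.polyval(k,60).round(1))
E
python3 ang.py
```

```text
scene 168 [7.0000e-03 6.3788e+01] theta 3.134 z at 60 64.2
scene 203 [8.0000e-03 6.3246e+01] theta 3.134 z at 60 63.7
side 112 [1.300e-02 6.336e+01] theta 3.129 z at 60 64.1
side 120 [2.6000e-02 6.2211e+01] theta 3.115 z at 60 63.8
```

The angle reads about 3.13 rad, fully over. Lifting straight up, then backing away and up.

drive_tool(
  commands=[
    [1, [0, 0, -1], 0],
    [1, [0, 0, -3], 0],
    [1, [0, 0, -6], 0],
    [1, [0, 0, -9], 0],
    [1, [2, 0, -12], 0],
    [1, [5, 0, -14], 0],
    [1, [9, 0, -14], 0],
    [1, [12, 0, -14], 0],
    [1, [12, 0, -14], 0],
    [1, [12, 0, -14], 0],
  ],
)

```text
t: 13.45
tcp_pos: [418.9, -38.2, 204.3]
orientation: [0.001, 0.047, 0.999, -0.0]
ft_force: [-0.6, -0.5, -0.3]
opening: -0.1
```

```bash
python3 to.py; python3 ang.py; python3 look.py 14
```

```text
t 13.45 tip in tray [-81.4  79.8 202.3] F [-0.6 -0.5 -0.3] yaw tool y 84.58 vel 0.035 op -0.1
scene 291 [-1.0000e-03  6.3408e+01] theta 3.142 z at 60 63.4
scene 291 [-1.0000e-03  6.3408e+01] theta 3.142 z at 60 63.4
side 178 [-6.0000e-03  6.2977e+01] theta 3.148 z at 60 62.6
side 180 [-5.0000e-03  6.2867e+01] theta 3.146 z at 60 62.6
[39, 2, 0, 0, 0, 0, 0, 0, 0, 0, 0, 0, 0, 0, 0, 0, 0, 9, 174, 0]
```

View pics/look14.png

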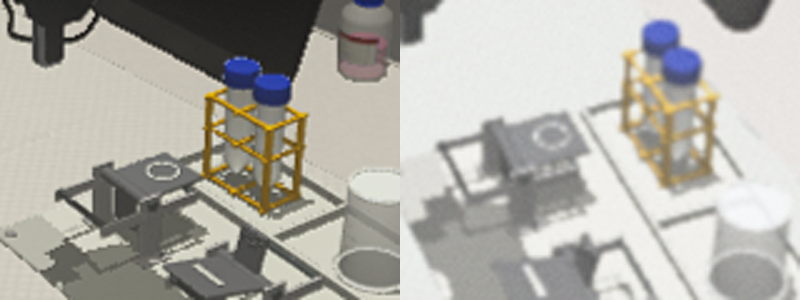

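The paddle lies flat with the ring face up, at about (160,172) in the left half. The other paddle and the rack look unchanged, and the arm is clear. Handing in.

```bash
python3 - <<'E'
from cell import workorder, monitor, optics
import numpy as np
a=np.load('scene0.npz')['im'].astype(int); b=optics.get_image('scene')[0].astype(int)
df=abs(a-b).sum(-1)>90
for n,(x0,y0,x1,y1) in dict(rack=(358,208,405,270),beaker=(412,255,452,310),tape=(185,208,230,238),pen=(397,348,445,386),rightmarker=(340,278,412,345)).items(): print(n,df[y0:y1,x0:x1].mean().round(3))
print(workorder.finish_job())
E
```

```text
rack 0.003
beaker 0.0
tape 0.0
pen 0.0
rightmarker 0.085
the job is handed in; nothing more can be done
None
```

I flipped the left marker, the one in front of the yellow tube rack, fully over with the shut fingertips and handed the job in at about 13.6 s. I pushed the tab to about 60°, then went round behind the paddle, pushed it over and pressed it down.

**Last checks**
- **Paddle:** its angle measured 3.14 rad (scene camera) and 3.15 rad (side camera). It lies level with the ring face up.
- **Force and clearance:** every force reading I took was about 2 N or less. The arm ended clear, with the fingertips about 200 mm above the bench.
- **Other things:** comparing the first and last scene images showed almost no change at the rack (0.3% of pixels) and none at the beaker, tape or pen.

**What disagreed**
- **Fingertip height:** in both camera views the tip sat only about 2 mm below the TCP, not the stated 25 mm. My first tab push therefore passed just over the tab, with no measurable force. I redid it using the measured height.
- **Right marker:** 8.5% of the pixels around it differ from the start. I put this down to the arm's moving shadow, because the paddle looks the same in the last picture and the planned path kept the fingers over the left marker. I did not re-measure its angle.

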